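Close the yeast strainer housing

ROBOT

A 6-joint arm with a two-finger parallel gripper is mounted at the origin on the work surface. World frame = base frame: x ahead of the robot, y to its left, z up, the work surface at z = 0. Lengths are in mm, angles in rad, forces in N, time in s.
With the tool pointing down it reaches from about 350 to 975 mm from the base axis. Payload 7.1 kg.
Tool frame: the origin (TCP) lies between the finger pads; the fingertips stand 8 mm ahead of it and the grasp point (between the pads) lies 11 mm behind it; x points along the fingers, y is the direction in which the jaws open and shut, and the axes are right-handed (so a half turn about x gives the same grasp; the last joint's range is limited). The gripper opens to 88 mm and grips with 3 to 60 N. Pads are 20 mm wide; open, the fingers measure 115 mm over their backs; the gripper's body (75 mm by 178 mm) begins 61 mm behind the grasp point.
Start: joints at [1.17, 0.423, 1.63, -0, 1.089, -0.019], TCP at [232.837, 579.993, 230.675] pointing down, gripper open.
Joint ranges: [-3, 3], [-0.9, 2.11], [0.09, 2.58], [-1.31, 4.45], [0.11, 2.69], [-2.54, 2.54]. Speed limits (rad/s): [2.39, 2.39, 3.01, 3.14, 3.14, 3.14].

INTERFACE

Orientations are given as a rotation vector (axis times angle).
In Python, from workcell import ctrl gives the robot as it stands.
- The arm moves only by the tool apply_moves, never from a script. Its argument "increments" is a list of rows, each an object with "gripper": the opening in per cent of the stroke, from 0 (shut) to 100 (fully open); "delta_pos": the shift along the tool's x, y, z in cm, a list of three; "dr": the turn, a rotation vector about the tool's x, y, z in rad, a list of three. In form: [{"gripper": gripper, "delta_pos": [dx, dy, dz], "dr": [ax, ay, az]}, ...]. A call has exactly 5 rows; each row shifts and turns the commanded pose from where the row before left it, along the tool's axes as they then stand; what a row does not reach is not made up. A row lasts 1/12 s, in which the tool goes at most 41.7 mm and 7.16 degrees, less where a joint would pass 70% of its speed; a pose out of reach is approached as far as the arm can. A call with a gripper value outside its range is refused whole. The fingers move at their own pace and stop on an object; the grip force is fixed at half the most. Time passes only in rows, so rows that do not move let the fingers close, or fill a call up. It gives the time, the measured TCP pose, the force and the opening at its end, in the units of the state.
- ctrl.get_obs(): the state, without advancing time (a new reading comes with each control period).
- ctrl.get_image(name): name is "scene" or "top" or "wrist"; returns a dict with "img" (480x640x3 uint8, red, green, blue), "range_z" (480x640 float32, mm along the optical axis (not along the pixel's ray), 0 where there is no reading), "mtx" (3x3 intrinsics, pixels), "rvec" (rotation vector, rad) and "tvec" (3), from world to camera coordinates, as OpenCV has them. Camera axes: x right, y down, z forward; pixel columns grow to the right and rows downward; lengths in mm; the calibration is good to about 2 mm. A picture is of the moment at which its call begins.
- ctrl.close_job(): hands the job in, once; it reports no verdict.
The state is a dict: "t": time; "qpos": joint angles; "qvel": joint speeds; "joint_torque": joint torques, N m; "ee_pos": TCP position; "orientation": TCP orientation; "ft_force": force on the tool from outside, world axes, zero at the start; "moment": the same for the moment, N m; "width": finger opening in mm.
Only numpy, scipy, OpenCV 4.12 (cv2) and the standard library are available. Lean on these libraries where they do the work, as an engineer would, in place of code of your own. Each camera call takes 0.05 s, during which the arm holds its last target. There are 200 camera calls.

TASK

Put the strainer together on its stand: set the small perforated cup, knob up, over the low brass boss of the base and let go. Then lower the tall cover over it, its two lugs through the collar's two slots, fully down, and turn it clockwise (seen from above) fully home. Let go, and leave the jar, clamp and valve where they are.

Things in the scene. Friction and masses are not known exactly. Their poses are not given: they have to be found in the camera images.
- seat (a point): Floor centre of the fixed steel strainer base, 20 mm above the table, on a 150 x 150 x 8 mm aluminium plate; any yaw, z up. The floor is black rubber; at its centre a brass boss, 31 mm across, 6 mm high, bevelled. Around: a collar 94 mm across, top 10.5 mm above the floor, inner edge 68 mm across. A cover turned home has its lugs at this frame's +x and -x. Half-turn symmetric.
- slot (a point): Floor point at the middle of one of two opposite slots in the collar, 38 mm from the seat, 62 degrees counter-clockwise (from above) from the seat's +x. A slot is open from above, 45 degrees wide, out to 83 mm across; a lug goes down best with its middle here. The other slot is half a turn away. Axes as the seat's.
- stop (a point): Floor point where a lug's middle stands when turned home against the stop: 38 mm from the seat along its +x, 62 degrees clockwise (from above) from the slot. The channel from slot to stop lies under a tab, 6.5 mm above the floor, so that a turned cover cannot be lifted. The other stop is half a turn away.
- strainer: Small inner shell: steel cup upside down, open below, with four rows of dark holes. 42 mm outside diameter, 38 inside, 46 high, with an upright round knob 16 mm across and 24 high on top (70 in all). About 0.12 kg. Origin: centre of the lower rim, z up. On the table left or right of the base.
- cover: Tall outer shell: steel cup upside down, open below. 64 mm outside diameter, 58 inside, 80 high, 76 deep inside. On top a black bar grip along its x axis, 54 mm long, 12 wide, 28 high (108 in all). At the lower rim two lugs at +x and -x, below the bar's ends: 16 mm wide, 5 high, reaching 39.5 mm from the axis. About 0.3 kg. Origin: centre of the lower rim, z up. On the table, opposite the strainer.
- jar: Bystander: a closed glass jar with a steel lid, 76 mm across and 130 mm high, loose. Origin at the centre of its underside.
- clamp: Bystander: a steel pipe clamp ring lying flat, 60 mm across and 16 mm high, with a wing nut at its +x side. Origin at the centre of its underside.
- valve: Bystander: a round steel valve, 56 mm across, 46 mm high, with a black lever handle that reaches 88 mm from its axis along +x. Origin at the centre of its underside.
There are look-alikes about, which are no part of the job. Leave any purple look-alike of the strainer alone.

How it is judged:
By the outcome, as a careful person would: the job done as asked, in the order asked, and still so for the second after the job is handed in, with the robot touching nothing.
It also fails if it takes over 64 s, if anything falls off the work surface, if the arm or the gripper's body presses on something with over 40 N, if the wrist force passes 120 N, or if a joint passes its speed limit or range.

## Working session

There is one attempt and no reset: what is moved stays moved. The work goes in short steps, Python scripts to look and compute and a tool call to move; the robot and the scene stay as the last step left them, time stands still between calls to the robot, and variables do not carry over. Pictures are saved under pics/ and viewed, about 8 in all and at most 12, crops included, and the job is handed in when it is done.

Besides the shell and the picture viewer there is one more tool, called by a JSON object that holds its "name" and its "arguments", one argument or row to a line. apply_moves: Moves the arm, as the interface text tells. Its arguments: {"type":"object","properties":{"increments":{"type":"array","items":{"type":"object","properties":{"gripper":{"type":"number"},"delta_pos":{"type":"array","items":{"type":"number"}},"dr":{"type":"array","items":{"type":"number"}}}}}},"required":["increments"]}

```bash
ls; mkdir -p pics; cat > h.py <<'E'
import numpy as np, cv2
from scipy.spatial.transform import Rotation as R
from workcell import ctrl
def shot(n,save=None):
    d=ctrl.get_image(n)
    if save: cv2.imwrite('pics/'+save,d['img'][:,:,::-1])
    return d
def cloud(d):
    z=d['range_z'];K=d['mtx'];v,u=np.mgrid[:480,:640]
    P=np.stack([(u-K[0,2])/K[0,0]*z,(v-K[1,2])/K[1,1]*z,z],-1)
    W=(P-np.ravel(d['tvec']))@cv2.Rodrigues(np.array(d['rvec'],float))[0]
    W[z<=0]=np.nan
    return W
def proj(d,p):
    return cv2.projectPoints(np.array(p,float).reshape(-1,3),np.array(d['rvec'],float),np.array(d['tvec'],float),d['mtx'],None)[0].reshape(-1,2)
def st():
    o=ctrl.get_obs();r=R.from_rotvec(o['orientation']).as_matrix()
    print('t',o['t'],'pos',np.round(o['ee_pos'],1),'w',np.round(o['width'],1),'F',np.round(o['ft_force'],1),'q',np.round(o['qpos'],3));print(np.round(r,3))
    return o,r
E
python3 - <<'E'
from h import *
st()
d=shot('top','top.png'); np.savez('top.npz',**d)
d=shot('scene','scene.png'); np.savez('scene.npz',**d)
E
```

```text
pics
t 0.0 pos [232.6 579.5 229.9] w 87.6 F [-0.4 -1.   0.4] q [ 1.17   0.424  1.631 -0.     1.089 -0.019]
[[-0.001  0.373  0.928]
 [-0.001  0.928 -0.373]
 [-1.    -0.001 -0.   ]]
```

View pics/top.png

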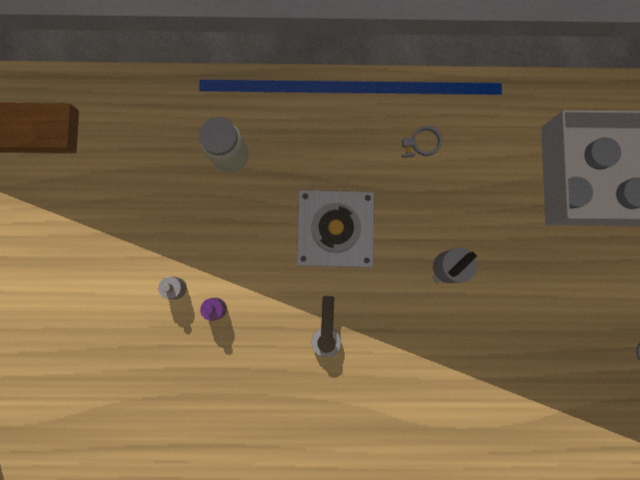

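View pics/scene.png

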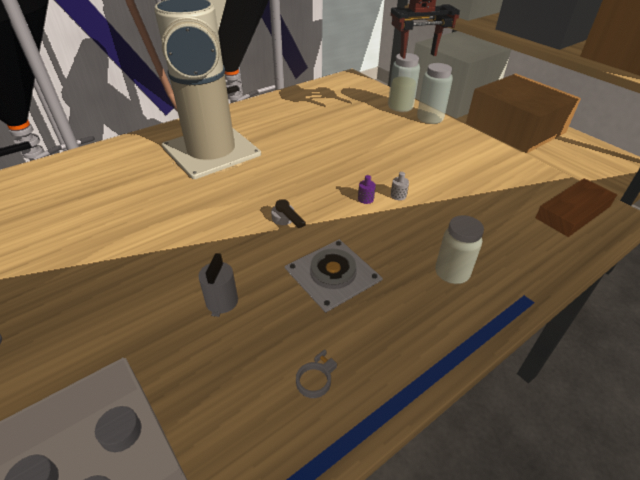

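The top view shows the steel perforated cup at (172,288), the purple look-alike at (212,309), the cover at (458,264) and the base at (336,228). Possible confusions are the purple cup and the discs in the tray at (600,150), which have no knob or bar. I choose (172,288) as the strainer and (458,264) as the cover.

```bash
python3 - <<'E'
from h import *
L=lambda n:dict(np.load(n+'.npz'))
t=L('top');W=cloud(t);print('plane z',np.nanmedian(W[300:340,60:120,2]))
def near(W,c,r,z0,z1):
    m=(np.hypot(W[...,0]-c[0],W[...,1]-c[1])<r)&(W[...,2]>z0)&(W[...,2]<z1);return W[m]
def med(u,v,k=2): return np.nanmedian(W[v-k:v+k+1,u-k:u+k+1].reshape(-1,3),0)
s=med(172,288);c=med(458,264);b=med(336,228);print(s,c,b,med(212,309),med(345,345))
circ=lambda P:cv2.minEnclosingCircle(P[:,:2].astype(np.float32))
for n in('top','scene'):
    V=cloud(L(n))
    for nm,cc,r,z0,z1 in[('shoulder',s,40,42,50),('knob',s,40,60,80),('covertop',c,50,74,85),('bar',c,60,98,115),('boss',b,20,23,30),('collar',b,55,28,35),('plate',b,110,5,12)]:
        P=near(V,cc,r,z0,z1)
        if len(P)>5:
            (x,rad)=circ(P); rr=cv2.minAreaRect(P[:,:2].astype(np.float32))
            print(n,nm,len(P),'circ',np.round(x,1),round(rad,1),'rect',np.round(rr[0],1),np.round(rr[1],1),round(rr[2],1),'z',np.round(np.median(P[:,2]),1),'mean',P[:,:2].mean(0).round(1))
img=t['img'][:,:,::-1]
a=cv2.resize(img[190:270,295:377],(400,390),interpolation=cv2.INTER_CUBIC)
bb=cv2.resize(L('scene')['img'][165:215,345:420,::-1],(400,267),interpolation=cv2.INTER_CUBIC)
a=cv2.convertScaleAbs(a,alpha=1.6)
o=np.zeros((390,800,3),np.uint8);o[:,:400]=a;o[:267,400:]=bb;cv2.imwrite('pics/crop.png',o)
E
```

```text
plane z -0.6153290719791831
[486.09076596 283.00974559  53.8973714 ] [ 531.14488405 -235.86872115   98.53346899] [603.8451555  -20.30650988  24.91685049] [448.51959728 205.33779809  67.68798751] [378.75344925 -39.29091845  -0.59252086]
top shoulder 310 circ [486.8 290.5] 21.1 rect [486.3 290.2] [41. 40.] 2.8 z 45.5 mean [486.3 288.9]
top knob 70 circ [486.3 290. ] 7.9 rect [485.9 289.6] [14.7 14.5] 89.9 z 69.3 mean [486.3 289.2]
top covertop 720 circ [ 530.4 -243.3] 32.4 rect [ 530.1 -242. ] [62.7 61.1] 34.5 z 79.5 mean [ 530.3 -240.8]
top bar 231 circ [ 529.8 -243.8] 27.2 rect [ 530.7 -242.9] [12.4 54.3] 42.8 z 107.1 mean [ 530.7 -242. ]
top boss 165 circ [603.3 -21. ] 19.3 rect [604.7 -21.4] [29.3 36.8] 2.5 z 25.3 mean [604.7 -20.2]
top collar 694 circ [605.4 -20.1] 47.1 rect [605.2 -20.1] [93.5 92.4] 0.4 z 30.2 mean [604.7 -19.6]
top plate 3390 circ [604.8 -19.8] 103.9 rect [595.9 -26.2] [162.5 168.4] 88.9 z 7.7 mean [603.  -19.6]
scene shoulder 108 circ [487.2 291.7] 22.5 rect [489.6 292.1] [40.  41.4] 28.9 z 46.7 mean [492.2 288.5]
scene knob 38 circ [489.2 291.6] 8.3 rect [489.2 290.6] [14.8 13.6] 12.2 z 68.2 mean [490.3 290.5]
scene covertop 509 circ [ 533.4 -241.5] 32.7 rect [ 535.  -241.1] [63.1 61.2] 58.4 z 79.8 mean [ 541.1 -242.1]
scene bar 202 circ [ 535.8 -238.7] 27.7 rect [ 533.8 -240.6] [12.6 55.4] 43.8 z 106.9 mean [ 536.4 -242. ]
scene boss 114 circ [607.9 -17.6] 15.1 rect [607.4 -17.9] [27.7 28.8] 76.1 z 25.7 mean [608.8 -18.2]
scene collar 545 circ [607.3 -17.6] 48.6 rect [608.3 -18. ] [93.1 92.9] 60.7 z 30.5 mean [609.7 -18.9]
scene plate 2176 circ [606.9 -17.6] 105.1 rect [607.2 -17.3] [151.7 152.2] 88.9 z 8.2 mean [621. -28.]
```

View pics/crop.png

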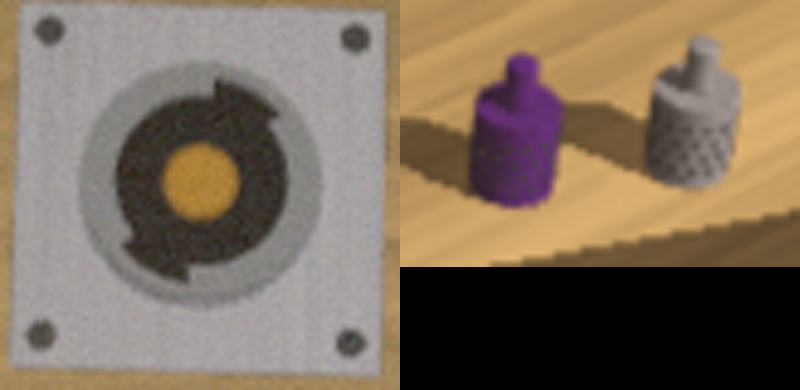

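The base crop shows slots at the upper right, about (247,97), and the lower left, so the slot direction is about −29° in world. The second crop shows the steel perforated cup on the right and the purple one on the left. The sizes I measured match the description. Moving to above the strainer.

{"name": "apply_moves", "arguments": {
  "increments": [
    {"gripper":45,"delta_pos":[0.2,-1.16,2.29],"dr":[0,0,0]},
    {"gripper":45,"delta_pos":[0.2,-1.16,2.29],"dr":[0,0,0]},
    {"gripper":45,"delta_pos":[0.2,-1.16,2.29],"dr":[0,0,0]},
    {"gripper":45,"delta_pos":[0.2,-1.16,2.29],"dr":[0,0,0]},
    {"gripper":45,"delta_pos":[0.2,-1.16,2.29],"dr":[0,0,0]}
  ]
}}

```text
t: 0.52
ee_pos: [317.9, 482.4, 220.2]
orientation: [0.299, 1.55, -0.3]
ft_force: [0.1, -0.1, 0.4]
width: 57.7
```

{"name": "apply_moves", "arguments": {
  "increments": [
    {"gripper":45,"delta_pos":[0.2,-1.16,2.29],"dr":[0,0,0]},
    {"gripper":45,"delta_pos":[0.2,-1.16,2.29],"dr":[0,0,0]},
    {"gripper":45,"delta_pos":[0.2,-1.16,2.29],"dr":[0,0,0]},
    {"gripper":45,"delta_pos":[0.2,-1.16,2.29],"dr":[0,0,0]},
    {"gripper":45,"delta_pos":[0.2,-1.16,2.29],"dr":[0,0,0]}
  ]
}}

```text
t: 0.93
ee_pos: [402.6, 385.8, 210.3]
orientation: [0.299, 1.55, -0.3]
ft_force: [0.1, -0.1, 0.0]
width: 39.6
```

{"name": "apply_moves", "arguments": {
  "increments": [
    {"gripper":45,"delta_pos":[0.2,-1.16,2.29],"dr":[0,0,0]},
    {"gripper":45,"delta_pos":[0.2,-1.16,2.29],"dr":[0,0,0]},
    {"gripper":45,"delta_pos":[0.2,-1.16,2.29],"dr":[0,0,0]},
    {"gripper":45,"delta_pos":[0.2,-1.16,2.29],"dr":[0,0,0]},
    {"gripper":45,"delta_pos":[0,0,0],"dr":[0,0,0]}
  ]
}}

```text
t: 1.35
ee_pos: [471.8, 307.0, 202.1]
orientation: [0.301, 1.549, -0.303]
ft_force: [-0.0, 0.4, 0.1]
width: 39.1
```

```bash
cat >> h.py <<'E'
def near(W,c,r,z0,z1):
    m=(np.hypot(W[...,0]-c[0],W[...,1]-c[1])<r)&(W[...,2]>z0)&(W[...,2]<z1);return W[m]
def rep(W,nm,c,r,z0,z1):
    P=near(W,c,r,z0,z1)
    if len(P)<6: print(nm,len(P));return
    x,rad=cv2.minEnclosingCircle(P[:,:2].astype(np.float32)); rr=cv2.minAreaRect(P[:,:2].astype(np.float32))
    print(nm,len(P),'circ',np.round(x,1),round(rad,1),'rect',np.round(rr[0],1),np.round(rr[1],1),round(rr[2],1),'z',np.round(np.median(P[:,2]),1))
def go(p):
    o,r=st();print('delta tool cm',np.round(r.T@(np.array(p)-o['ee_pos'])/10,2))
E
python3 - <<'E'
from h import *
go([486,290,57])
d=shot('wrist','w1.png');W=cloud(d)
rep(W,'knob',(486,290),40,60,80);rep(W,'sh',(486,290),40,42,50)
print('cam at',(-cv2.Rodrigues(np.array(d['rvec'],float))[0].T@np.ravel(d['tvec'])).round(1))
E
```

```text
t 1.35 pos [471.8 307.  202.1] w 39.1 F [-0.   0.4  0.1] q [ 5.560e-01  3.690e-01  1.791e+00 -1.000e-03  9.820e-01 -6.290e-01]
[[-0.     0.375  0.927]
 [-0.001  0.927 -0.375]
 [-1.    -0.001  0.   ]]
delta tool cm [14.51 -1.02  1.95]
knob 301 circ [488.6 292.3] 7.9 rect [488.6 292.3] [15.2 15.3] 7.2 z 71.0
sh 1227 circ [488.8 292.2] 21.0 rect [488.9 292.2] [41.1 41. ] 31.4 z 47.3
cam at [407.6 334.2 357.2]
```

View pics/w1.png

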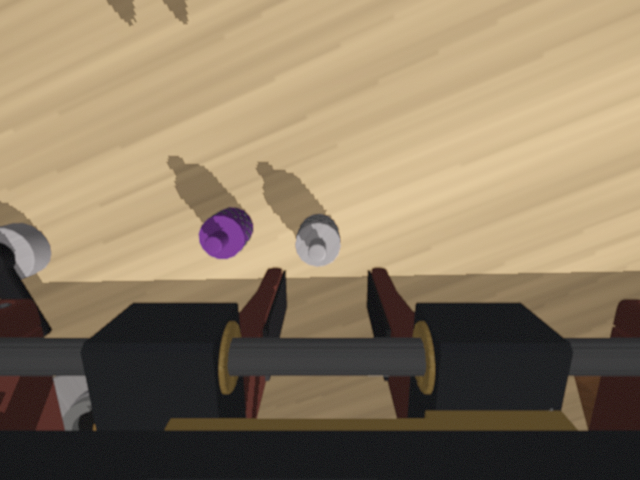

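The wrist view shows the steel strainer at (317,245) and the purple one at (224,235). I'm taking the strainer at (488.3, 291.8), where the wrist and scene cameras agree.

{"name": "apply_moves", "arguments": {
  "increments": [
    {"gripper":45,"delta_pos":[1.5,-0.2,0.52],"dr":[0,0,0]},
    {"gripper":45,"delta_pos":[1.5,-0.2,0.52],"dr":[0,0,0]},
    {"gripper":45,"delta_pos":[1.5,-0.2,0.52],"dr":[0,0,0]},
    {"gripper":45,"delta_pos":[1.5,-0.2,0.52],"dr":[0,0,0]},
    {"gripper":45,"delta_pos":[1,0,0],"dr":[0,0,0]}
  ]
}}

```text
t: 1.82
ee_pos: [485.4, 294.8, 131.3]
orientation: [0.299, 1.551, -0.3]
ft_force: [-0.8, -0.5, -0.8]
width: 39.6
```

{"name": "apply_moves", "arguments": {
  "increments": [
    {"gripper":45,"delta_pos":[1,0,0],"dr":[0,0,0]},
    {"gripper":45,"delta_pos":[0,0,0],"dr":[0,0,0]},
    {"gripper":45,"delta_pos":[0,0,0],"dr":[0,0,0]},
    {"gripper":45,"delta_pos":[0,0,0],"dr":[0,0,0]},
    {"gripper":45,"delta_pos":[0,0,0],"dr":[0,0,0]}
  ]
}}

```text
t: 2.23
ee_pos: [486.5, 295.2, 123.5]
orientation: [0.3, 1.549, -0.299]
ft_force: [-0.5, 0.6, -0.0]
width: 39.6
```

```bash
python3 - <<'E'
from h import *
go([488.3,291.8,57])
d=shot('wrist','w2.png');W=cloud(d)
rep(W,'knob',(488,292),25,60,75);rep(W,'sh',(488,292),40,42,50)
cv2.imwrite('pics/w2.png',d['img'][200:480,120:540,::-1])
E
```

```text
t 2.2333 pos [486.5 295.2 123.5] w 39.6 F [-0.5  0.6 -0. ] q [ 0.524  0.487  1.826  0.     0.827 -0.665]
[[ 0.001  0.372  0.928]
 [ 0.001  0.928 -0.372]
 [-1.     0.001  0.001]]
delta tool cm [ 6.65 -0.25  0.29]
knob 563 circ [488.4 292.4] 7.9 rect [488.3 292.4] [15.  15.2] 13.7 z 70.9
sh 2132 circ [488.6 292.2] 20.9 rect [488.6 292.1] [40.7 41.2] 52.4 z 47.2
```

View pics/w2.png

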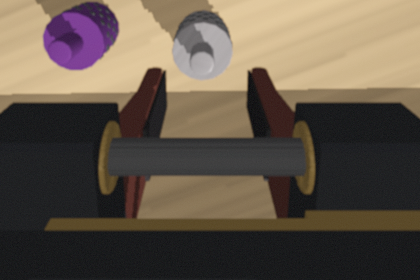

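The knob sits at crop pixel (202,62), between the fingers at columns 155 and 260. Descending and gripping.

{"name": "apply_moves", "arguments": {
  "increments": [
    {"gripper":45,"delta_pos":[0.5,-0.1,0.15],"dr":[0,0,0]},
    {"gripper":45,"delta_pos":[1.5,-0.1,0.1],"dr":[0,0,0]},
    {"gripper":45,"delta_pos":[1.6,0,0],"dr":[0,0,0]},
    {"gripper":45,"delta_pos":[1.6,0,0],"dr":[0,0,0]},
    {"gripper":45,"delta_pos":[1.4,0,0],"dr":[0,0,0]}
  ]
}}

```text
t: 2.7
ee_pos: [487.8, 291.7, 55.9]
orientation: [0.3, 1.55, -0.3]
ft_force: [0.6, 0.4, -0.8]
width: 39.7
```

{"name": "apply_moves", "arguments": {
  "increments": [
    {"gripper":45,"delta_pos":[0,0,0],"dr":[0,0,0]},
    {"gripper":0,"delta_pos":[0,0,0],"dr":[0,0,0]},
    {"gripper":0,"delta_pos":[0,0,0],"dr":[0,0,0]},
    {"gripper":0,"delta_pos":[0,0,0],"dr":[0,0,0]},
    {"gripper":0,"delta_pos":[0,0,0],"dr":[0,0,0]}
  ]
}}

```text
t: 3.12
ee_pos: [488.0, 292.0, 57.3]
orientation: [0.3, 1.549, -0.299]
ft_force: [0.1, -0.2, 0.2]
width: 16.3
```

{"name": "apply_moves", "arguments": {
  "increments": [
    {"gripper":0,"delta_pos":[0,0,0],"dr":[0,0,0]},
    {"gripper":0,"delta_pos":[0,0,0],"dr":[0,0,0]},
    {"gripper":0,"delta_pos":[0,0,0],"dr":[0,0,0]},
    {"gripper":0,"delta_pos":[0,0,0],"dr":[0,0,0]},
    {"gripper":0,"delta_pos":[0,0,0],"dr":[0,0,0]}
  ]
}}

```text
t: 3.53
ee_pos: [488.0, 292.0, 57.1]
orientation: [0.3, 1.549, -0.299]
ft_force: [-1.0, -1.3, 6.1]
width: 15.3
```

{"name": "apply_moves", "arguments": {
  "increments": [
    {"gripper":0,"delta_pos":[-1,0,0],"dr":[0,0,0]},
    {"gripper":0,"delta_pos":[-2,0,0],"dr":[0,0,0]},
    {"gripper":0,"delta_pos":[-2,0,0],"dr":[0,0,0]},
    {"gripper":0,"delta_pos":[-2,0,0],"dr":[0,0,0]},
    {"gripper":0,"delta_pos":[-2,-1,0.6],"dr":[0,0,0]}
  ]
}}

```text
t: 3.95
ee_pos: [489.3, 281.4, 147.9]
orientation: [0.299, 1.55, -0.298]
ft_force: [-0.4, -0.1, -1.0]
width: 15.2
```

{"name": "apply_moves", "arguments": {
  "increments": [
    {"gripper":0,"delta_pos":[-0.5,-2.3,1.5],"dr":[0,0,0]},
    {"gripper":0,"delta_pos":[-0.5,-2.3,1.5],"dr":[0,0,0]},
    {"gripper":0,"delta_pos":[-0.5,-2.3,1.5],"dr":[0,0,0]},
    {"gripper":0,"delta_pos":[-0.5,-2.3,1.5],"dr":[0,0,0]},
    {"gripper":0,"delta_pos":[-0.5,-2.3,1.5],"dr":[0,0,0]}
  ]
}}

```text
t: 4.37
ee_pos: [516.1, 144.5, 172.3]
orientation: [0.299, 1.55, -0.299]
ft_force: [0.6, 0.2, -0.7]
width: 14.9
```

{"name": "apply_moves", "arguments": {
  "increments": [
    {"gripper":0,"delta_pos":[0,-2.3,1.5],"dr":[0,0,0]},
    {"gripper":0,"delta_pos":[0,-2.3,1.5],"dr":[0,0,0]},
    {"gripper":0,"delta_pos":[0,-2.3,1.5],"dr":[0,0,0]},
    {"gripper":0,"delta_pos":[0,-2.3,1.5],"dr":[0,0,0]},
    {"gripper":0,"delta_pos":[0,-2.3,1.5],"dr":[0,0,0]}
  ]
}}

```text
t: 4.78
ee_pos: [542.9, 9.7, 172.1]
orientation: [0.3, 1.55, -0.299]
ft_force: [0.3, -0.2, -0.6]
width: 15.2
```

{"name": "apply_moves", "arguments": {
  "increments": [
    {"gripper":0,"delta_pos":[0,0,0],"dr":[0,0,0]},
    {"gripper":0,"delta_pos":[0,0,0],"dr":[0,0,0]},
    {"gripper":0,"delta_pos":[0,0,0],"dr":[0,0,0]},
    {"gripper":0,"delta_pos":[0,0,0],"dr":[0,0,0]},
    {"gripper":0,"delta_pos":[0,0,0],"dr":[0,0,0]}
  ]
}}

```text
t: 5.2
ee_pos: [542.8, 12.1, 171.7]
orientation: [0.298, 1.55, -0.298]
ft_force: [-0.1, 0.8, -1.1]
width: 14.7
```

```bash
python3 - <<'E'
from h import *
go([607,-18,77])
d=shot('wrist','w3.png');np.savez('w3.npz',**d);W=cloud(d)
rep(W,'collar',(607,-18),60,28,34);rep(W,'boss',(607,-18),22,23.5,28.5);rep(W,'plate',(607,-18),115,5,12)
E
```

```text
t 5.2 pos [542.8  12.1 171.7] w 14.7 F [-0.1  0.8 -1.1] q [ 0.     0.383  1.856  0.     0.903 -1.19 ]
[[-0.     0.371  0.929]
 [ 0.     0.929 -0.371]
 [-1.     0.    -0.   ]]
delta tool cm [ 9.47 -0.41  7.08]
collar 525 circ [604.3 -17.4] 46.8 rect [599.  -14.9] [83.7 64.3] 36.0 z 31.8
boss 0
plate 7380 circ [590.2 -17.9] 93.1 rect [589.8 -18.3] [149.8 113.6] 88.9 z 9.3
```

View pics/w3.png

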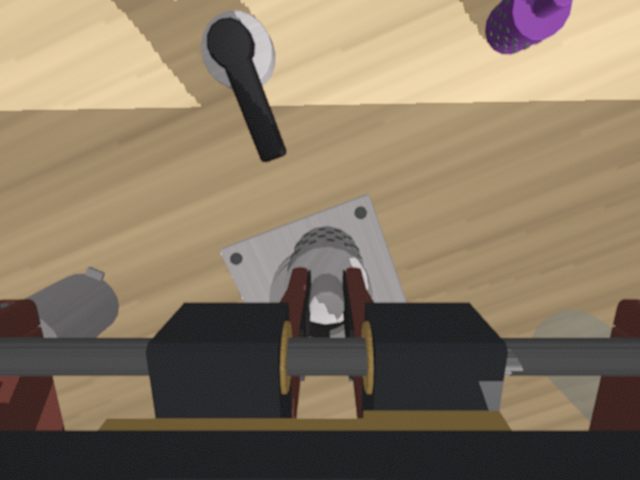

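The camera looks back toward the robot and the strainer hides the seat, so I'll pass over the base and look from beyond it.

{"name": "apply_moves", "arguments": {
  "increments": [
    {"gripper":0,"delta_pos":[0,0,3.3],"dr":[0,0,0]},
    {"gripper":0,"delta_pos":[0,0,3.3],"dr":[0,0,0]},
    {"gripper":0,"delta_pos":[0,0,3.3],"dr":[0,0,0]},
    {"gripper":0,"delta_pos":[0,0,3.3],"dr":[0,0,0]},
    {"gripper":0,"delta_pos":[0,0,3],"dr":[0,0,0]}
  ]
}}

```text
t: 5.67
ee_pos: [695.0, -49.1, 171.6]
orientation: [0.299, 1.55, -0.299]
ft_force: [0.3, 0.5, -1.0]
width: 15.0
```

{"name": "apply_moves", "arguments": {
  "increments": [
    {"gripper":0,"delta_pos":[0,0,0],"dr":[0,0,0]},
    {"gripper":0,"delta_pos":[0,0,0],"dr":[0,0,0]},
    {"gripper":0,"delta_pos":[0,0,0],"dr":[0,0,0]},
    {"gripper":0,"delta_pos":[0,0,0],"dr":[0,0,0]},
    {"gripper":0,"delta_pos":[0,0,0],"dr":[0,0,0]}
  ]
}}

```text
t: 6.08
ee_pos: [692.4, -48.5, 171.7]
orientation: [0.299, 1.551, -0.299]
ft_force: [-0.8, -0.1, -0.7]
width: 15.3
```

```bash
python3 - <<'E'
from h import *
go([607,-18,77])
d=shot('wrist','w4.png');np.savez('w4.npz',**d);W=cloud(d)
rep(W,'collar',(607,-18),60,28,34);rep(W,'boss',(607,-18),22,23.5,28.5);rep(W,'plate',(607,-18),115,5,12)
# slot angles: floor-level points at radius 36..40
for c in[(607,-18)]:
    P=near(W,c,60,15,26);q=P[:,:2]-c;rr=np.hypot(*q.T);a=np.degrees(np.arctan2(q[:,1],q[:,0]))[(rr>36.5)&(rr<40)]
    for lo in(-90,90):
        s=a[(a-lo)%360<180]
        if len(s): s=(s-lo)%360+lo; print('slot',len(s),s.min(),s.max(),s.mean())
E
```

```text
t 6.0833 pos [692.4 -48.5 171.7] w 15.3 F [-0.8 -0.1 -0.7] q [-0.087  0.587  1.503  0.     1.052 -1.277]
[[-0.001  0.372  0.928]
 [ 0.     0.928 -0.372]
 [-1.    -0.    -0.001]]
delta tool cm [ 9.48 -0.34 -9.05]
collar 5062 circ [608.1 -18.6] 47.2 rect [608.  -18.6] [93.9 93.6] 67.5 z 31.6
boss 1126 circ [608.3 -18.8] 15.4 rect [608.3 -19.1] [30.1 30.2] 68.6 z 26.8
plate 19650 circ [608.4 -18.6] 104.6 rect [608.2 -18.6] [150.7 150.5] 89.0 z 9.2
slot 135 -49.57968613060063 -8.491406894475972 -28.99652119149703
slot 181 130.54019975200018 173.6340763584464 151.67105776917037
```

View pics/w4.png

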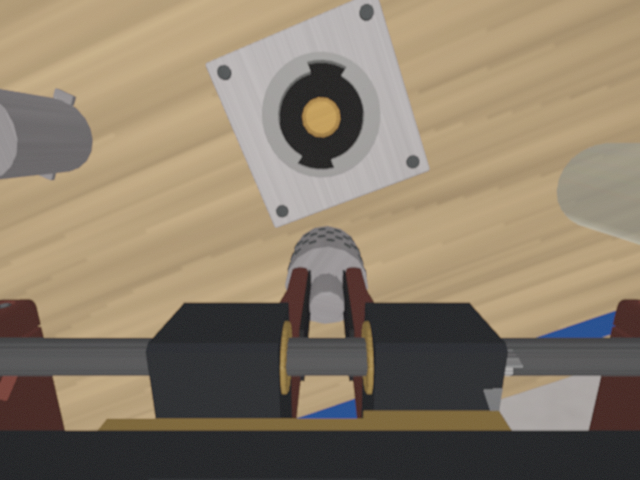

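The base is at (321,117) with slots at (325,70) and (317,162). That gives the seat at (608.2, −18.7) and the slot at −29°, and the plate edges agree on the seat yaw (−91°). Placing the strainer now.

{"name": "apply_moves", "arguments": {
  "increments": [
    {"gripper":0,"delta_pos":[0,-0.1,-2.23],"dr":[0,0,0]},
    {"gripper":0,"delta_pos":[0,-0.1,-2.23],"dr":[0,0,0]},
    {"gripper":0,"delta_pos":[0,-0.1,-2.23],"dr":[0,0,0]},
    {"gripper":0,"delta_pos":[0,-0.08,-2.24],"dr":[0,0,0]},
    {"gripper":0,"delta_pos":[2,0,0],"dr":[0,0,0]}
  ]
}}

```text
t: 6.55
ee_pos: [607.2, -18.3, 154.8]
orientation: [0.299, 1.547, -0.298]
ft_force: [1.4, -0.4, -1.0]
width: 15.5
```

{"name": "apply_moves", "arguments": {
  "increments": [
    {"gripper":0,"delta_pos":[1.5,0,0],"dr":[0,0,0]},
    {"gripper":0,"delta_pos":[1.5,0,0],"dr":[0,0,0]},
    {"gripper":0,"delta_pos":[1,0,0],"dr":[0,0,0]},
    {"gripper":0,"delta_pos":[0,0,0],"dr":[0,0,0]},
    {"gripper":0,"delta_pos":[0,0,0],"dr":[0,0,0]}
  ]
}}

```text
t: 6.97
ee_pos: [608.8, -19.5, 111.6]
orientation: [0.299, 1.551, -0.3]
ft_force: [0.3, -0.3, -1.3]
width: 15.4
```

```bash
python3 - <<'E'
from h import *
go([608.1,-18.8,78])
E
```

```text
t 6.9667 pos [608.8 -19.5 111.6] w 15.4 F [ 0.3 -0.3 -1.3] q [-0.051  0.554  1.738  0.     0.851 -1.241]
[[-0.001  0.372  0.928]
 [ 0.     0.928 -0.372]
 [-1.    -0.    -0.001]]
delta tool cm [ 3.36  0.04 -0.09]
```

{"name": "apply_moves", "arguments": {
  "increments": [
    {"gripper":0,"delta_pos":[1,0,-0.05],"dr":[0,0,0]},
    {"gripper":0,"delta_pos":[1,0,0],"dr":[0,0,0]},
    {"gripper":0,"delta_pos":[0.7,0,0],"dr":[0,0,0]},
    {"gripper":0,"delta_pos":[0.5,0,0],"dr":[0,0,0]},
    {"gripper":0,"delta_pos":[0.2,0,0],"dr":[0,0,0]}
  ]
}}

```text
t: 7.38
ee_pos: [608.3, -19.5, 77.1]
orientation: [0.299, 1.551, -0.3]
ft_force: [-4.7, -1.5, 17.6]
width: 15.1
```

{"name": "apply_moves", "arguments": {
  "increments": [
    {"gripper":0,"delta_pos":[0,0,0],"dr":[0,0,0]},
    {"gripper":0,"delta_pos":[0,0,0],"dr":[0,0,0]},
    {"gripper":0,"delta_pos":[0,0,0],"dr":[0,0,0]},
    {"gripper":0,"delta_pos":[0,0,0],"dr":[0,0,0]},
    {"gripper":0,"delta_pos":[0,0,0],"dr":[0,0,0]}
  ]
}}

```text
t: 7.8
ee_pos: [608.7, -19.4, 77.7]
orientation: [0.3, 1.55, -0.3]
ft_force: [0.2, 0.7, -1.2]
width: 15.5
```

{"name": "apply_moves", "arguments": {
  "increments": [
    {"gripper":0,"delta_pos":[0.06,0,0],"dr":[0,0,0]},
    {"gripper":0,"delta_pos":[0,0,0],"dr":[0,0,0]},
    {"gripper":0,"delta_pos":[0,0,0],"dr":[0,0,0]},
    {"gripper":45,"delta_pos":[0,0,0],"dr":[0,0,0]},
    {"gripper":45,"delta_pos":[0,0,0],"dr":[0,0,0]}
  ]
}}

```text
t: 8.22
ee_pos: [608.7, -19.4, 77.1]
orientation: [0.3, 1.55, -0.299]
ft_force: [-0.1, 0.3, 0.4]
width: 25.2
```

{"name": "apply_moves", "arguments": {
  "increments": [
    {"gripper":45,"delta_pos":[0,0,0],"dr":[0,0,0]},
    {"gripper":45,"delta_pos":[0,0,0],"dr":[0,0,0]},
    {"gripper":45,"delta_pos":[-2,0,0],"dr":[0,0,0]},
    {"gripper":45,"delta_pos":[-3,0,0],"dr":[0,0,0]},
    {"gripper":45,"delta_pos":[-3,0,0],"dr":[0,0,0]}
  ]
}}

```text
t: 8.63
ee_pos: [607.8, -19.3, 157.0]
orientation: [0.299, 1.553, -0.3]
ft_force: [0.3, 0.1, 0.4]
width: 39.4
```

{"name": "apply_moves", "arguments": {
  "increments": [
    {"gripper":45,"delta_pos":[-3,0,1],"dr":[0,0,0]},
    {"gripper":45,"delta_pos":[-1,0,2],"dr":[0,0,0]},
    {"gripper":45,"delta_pos":[0,0,3],"dr":[0,0,0]},
    {"gripper":45,"delta_pos":[0,0,0],"dr":[0,0,0]},
    {"gripper":45,"delta_pos":[0,0,0],"dr":[0,0,0]}
  ]
}}

```text
t: 9.05
ee_pos: [664.9, -42.2, 196.9]
orientation: [0.3, 1.55, -0.3]
ft_force: [-0.4, 0.1, 0.6]
width: 39.4
```

```bash
python3 - <<'E'
from h import *
st()
d=shot('wrist');W=cloud(d)
cv2.imwrite('pics/w5.png',d['img'][:400,:,::-1])
rep(W,'collar',(608,-18),60,28,34);rep(W,'knob',(608,-18),30,86,94);rep(W,'sh',(608,-18),35,62,72)
c=(531,-240);rep(W,'covertop',c,60,74,85);rep(W,'bar',c,60,98,115)
E
```

```text
t 9.05 pos [664.9 -42.2 196.9] w 39.4 F [-0.4  0.1  0.6] q [-0.081  0.519  1.557  0.     1.065 -1.269]
[[ 0.     0.373  0.928]
 [ 0.     0.928 -0.373]
 [-1.     0.     0.   ]]
collar 3896 circ [608.3 -18.7] 47.2 rect [608.4 -18.7] [94.  93.7] 21.6 z 31.7
knob 369 circ [609.8 -19.1] 7.9 rect [610. -19.] [15.3 15. ] 67.4 z 90.9
sh 1839 circ [609.8 -19.2] 20.9 rect [609.7 -19.1] [40.9 40.9] 55.1 z 67.2
covertop 3148 circ [ 534.3 -241. ] 31.9 rect [ 539.2 -231.8] [42.4 63.2] 61.1 z 81.2
bar 402 circ [ 532.6 -236.9] 23.1 rect [ 535.1 -233.7] [ 8.2 46.3] 53.2 z 101.0
```

View pics/w5.png

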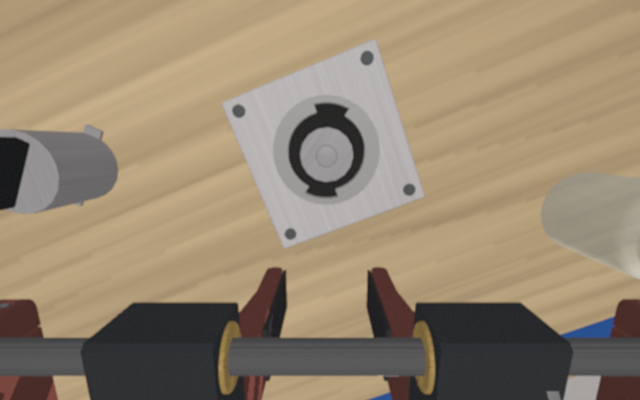

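The strainer sits centred on the boss at (326,155), with its shoulder at z≈66 as it should be. Next is the cover: rotate −25° and raise.

{"name": "apply_moves", "arguments": {
  "increments": [
    {"gripper":45,"delta_pos":[-0.7,0,0],"dr":[0.088,0,0]},
    {"gripper":45,"delta_pos":[-0.7,0,0],"dr":[0.088,0,0]},
    {"gripper":45,"delta_pos":[-0.7,0,0],"dr":[0.088,0,0]},
    {"gripper":45,"delta_pos":[-0.7,0,0],"dr":[0.088,0,0]},
    {"gripper":45,"delta_pos":[-0.7,0,0],"dr":[0.088,0,0]}
  ]
}}

```text
t: 9.52
ee_pos: [662.7, -41.2, 231.4]
orientation: [0.645, 1.475, -0.646]
ft_force: [0.3, -0.4, 0.6]
width: 39.2
```

```bash
python3 - <<'E'
from h import *
go([547,-256,230])
E
```

```text
t 9.5167 pos [662.7 -41.2 231.4] w 39.2 F [ 0.3 -0.4  0.6] q [-0.08   0.481  1.535  0.     1.128 -0.825]
[[-0.003  0.735  0.678]
 [ 0.     0.678 -0.735]
 [-1.    -0.002 -0.002]]
delta tool cm [  0.17 -23.07   7.95]
```

{"name": "apply_moves", "arguments": {
  "increments": [
    {"gripper":45,"delta_pos":[0,-2.5,0.9],"dr":[0,0,0]},
    {"gripper":45,"delta_pos":[0,-2.5,0.9],"dr":[0,0,0]},
    {"gripper":45,"delta_pos":[0,-2.5,0.9],"dr":[0,0,0]},
    {"gripper":45,"delta_pos":[0,-2.5,0.9],"dr":[0,0,0]},
    {"gripper":45,"delta_pos":[0,-2.5,0.9],"dr":[0,0,0]}
  ]
}}

```text
t: 9.93
ee_pos: [601.2, -159.8, 231.2]
orientation: [0.642, 1.476, -0.642]
ft_force: [0.4, 0.1, 0.2]
width: 39.5
```

{"name": "apply_moves", "arguments": {
  "increments": [
    {"gripper":45,"delta_pos":[0,-2.5,0.9],"dr":[0,0,0]},
    {"gripper":45,"delta_pos":[0,-2.5,0.9],"dr":[0,0,0]},
    {"gripper":45,"delta_pos":[0,-2.5,0.8],"dr":[0,0,0]},
    {"gripper":45,"delta_pos":[0,-2.5,0.8],"dr":[0,0,0]},
    {"gripper":45,"delta_pos":[0,-0.5,0],"dr":[0,0,0]}
  ]
}}

```text
t: 10.35
ee_pos: [546.8, -258.0, 231.3]
orientation: [0.643, 1.476, -0.645]
ft_force: [-0.5, -0.4, -0.3]
width: 39.6
```

{"name": "apply_moves", "arguments": {
  "increments": [
    {"gripper":45,"delta_pos":[0,0,0],"dr":[0,0,0]},
    {"gripper":45,"delta_pos":[0,0,0],"dr":[0,0,0]},
    {"gripper":45,"delta_pos":[0,0,0],"dr":[0,0,0]},
    {"gripper":45,"delta_pos":[0,0,0],"dr":[0,0,0]},
    {"gripper":45,"delta_pos":[0,0,0],"dr":[0,0,0]}
  ]
}}

```text
t: 10.77
ee_pos: [550.2, -255.2, 232.0]
orientation: [0.641, 1.474, -0.641]
ft_force: [0.1, -0.2, 0.3]
width: 39.5
```

```bash
python3 - <<'E'
from h import *
d=shot('wrist','w6.png');W=cloud(d);c=(533,-241)
rep(W,'covertop',c,60,76,86);rep(W,'bar',c,60,104,115)
P=near(W,c,60,-5,7);
P=near(W,c,60,104,115)[:,:2];e=np.linalg.svd(P-P.mean(0),full_matrices=False)[2][0];print('bar ang',np.degrees(np.arctan2(e[1],e[0]))%180-180,P.mean(0))
go([533,-241,108])
E
```

```text
covertop 3126 circ [ 533.7 -242.3] 31.9 rect [ 533.3 -241.6] [63.3 61.6] 43.4 z 81.2
bar 979 circ [ 533.6 -242.1] 27.0 rect [ 533.4 -242.3] [11.4 53.6] 43.1 z 109.1
bar ang -46.704336755235744 [ 532.89045716 -241.41107561]
t 10.8167 pos [ 550.1 -255.3  232. ] w 39.3 F [-0.7  1.  -0.1] q [-0.454  0.395  1.671  0.     1.076 -1.205]
[[-0.     0.731  0.682]
 [ 0.     0.682 -0.731]
 [-1.     0.    -0.   ]]
delta tool cm [12.4  -0.28 -2.21]
```

View pics/w6.png

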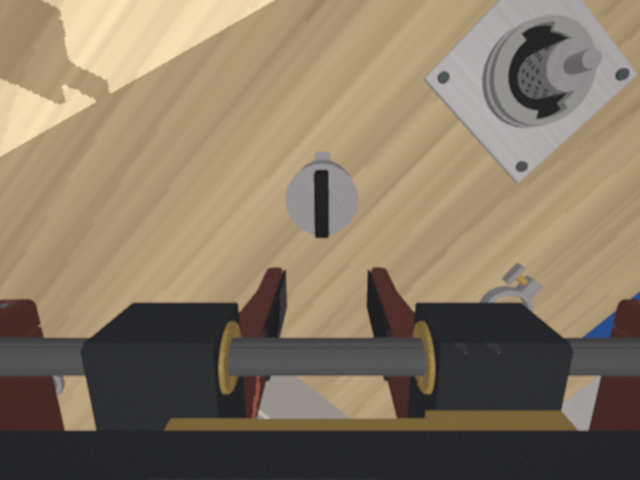

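The cover bar is at (322,203), aligned with the jaws, and one lug shows at (322,156). Bar centre is (533.4, −242.1). Descending to grip.

{"name": "apply_moves", "arguments": {
  "increments": [
    {"gripper":45,"delta_pos":[1.5,-0.1,-0.7],"dr":[0,0,0]},
    {"gripper":45,"delta_pos":[2,-0.1,-0.7],"dr":[0,0,0]},
    {"gripper":45,"delta_pos":[2,-0.1,-0.7],"dr":[0,0,0]},
    {"gripper":45,"delta_pos":[2,0,0],"dr":[0,0,0]},
    {"gripper":45,"delta_pos":[1,0,0],"dr":[0,0,0]}
  ]
}}

```text
t: 11.23
ee_pos: [532.2, -241.7, 144.9]
orientation: [0.642, 1.477, -0.642]
ft_force: [0.8, 0.1, -0.1]
width: 39.5
```

{"name": "apply_moves", "arguments": {
  "increments": [
    {"gripper":45,"delta_pos":[0,0,0],"dr":[0,0,0]},
    {"gripper":45,"delta_pos":[0,0,0],"dr":[0,0,0]},
    {"gripper":45,"delta_pos":[0,0,0],"dr":[0,0,0]},
    {"gripper":45,"delta_pos":[0,0,0],"dr":[0,0,0]},
    {"gripper":45,"delta_pos":[0,0,0],"dr":[0,0,0]}
  ]
}}

```text
t: 11.65
ee_pos: [533.9, -243.3, 148.2]
orientation: [0.642, 1.472, -0.642]
ft_force: [0.1, -0.2, 0.0]
width: 39.5
```

```bash
python3 - <<'E'
from h import *
go([533.4,-242.1,90.5])
E
```

```text
t 11.65 pos [ 533.9 -243.3  148.2] w 39.5 F [ 0.1 -0.2  0. ] q [-0.448  0.473  1.774 -0.     0.893 -1.197]
[[ 0.002  0.732  0.681]
 [-0.001  0.681 -0.732]
 [-1.     0.001  0.002]]
delta tool cm [ 5.77  0.04 -0.13]
```

{"name": "apply_moves", "arguments": {
  "increments": [
    {"gripper":45,"delta_pos":[1.5,0.04,-0.12],"dr":[0,0,0]},
    {"gripper":45,"delta_pos":[1.5,0,0],"dr":[0,0,0]},
    {"gripper":45,"delta_pos":[1.5,0,0],"dr":[0,0,0]},
    {"gripper":45,"delta_pos":[1.2,0,0],"dr":[0,0,0]},
    {"gripper":45,"delta_pos":[0,0,0],"dr":[0,0,0]}
  ]
}}

```text
t: 12.07
ee_pos: [532.6, -241.7, 89.0]
orientation: [0.642, 1.474, -0.642]
ft_force: [0.2, 0.4, 0.5]
width: 39.6
```

{"name": "apply_moves", "arguments": {
  "increments": [
    {"gripper":0,"delta_pos":[0,0,0],"dr":[0,0,0]},
    {"gripper":0,"delta_pos":[0,0,0],"dr":[0,0,0]},
    {"gripper":0,"delta_pos":[0,0,0],"dr":[0,0,0]},
    {"gripper":0,"delta_pos":[0,0,0],"dr":[0,0,0]},
    {"gripper":0,"delta_pos":[0,0,0],"dr":[0,0,0]}
  ]
}}

```text
t: 12.48
ee_pos: [532.7, -241.8, 90.4]
orientation: [0.642, 1.473, -0.642]
ft_force: [0.8, 0.6, -2.6]
width: 11.7
```

{"name": "apply_moves", "arguments": {
  "increments": [
    {"gripper":0,"delta_pos":[0,0,0],"dr":[0,0,0]},
    {"gripper":0,"delta_pos":[0,0,0],"dr":[0,0,0]},
    {"gripper":0,"delta_pos":[0,0,0],"dr":[0,0,0]},
    {"gripper":0,"delta_pos":[0,0,0],"dr":[0,0,0]},
    {"gripper":0,"delta_pos":[0,0,0],"dr":[0,0,0]}
  ]
}}

```text
t: 12.9
ee_pos: [532.7, -241.8, 90.3]
orientation: [0.642, 1.473, -0.642]
ft_force: [-1.2, -1.1, 5.2]
width: 12.0
```

{"name": "apply_moves", "arguments": {
  "increments": [
    {"gripper":0,"delta_pos":[-1,0,0],"dr":[0,0,0]},
    {"gripper":0,"delta_pos":[-2.5,0,0],"dr":[0,0,0]},
    {"gripper":0,"delta_pos":[-3,0,0],"dr":[0,0,0]},
    {"gripper":0,"delta_pos":[-3,0,0],"dr":[0,0,0]},
    {"gripper":0,"delta_pos":[-3,0,0],"dr":[0,0,0]}
  ]
}}

```text
t: 13.32
ee_pos: [532.0, -241.3, 216.1]
orientation: [0.642, 1.476, -0.642]
ft_force: [0.5, -0.0, -3.8]
width: 12.0
```

{"name": "apply_moves", "arguments": {
  "increments": [
    {"gripper":0,"delta_pos":[0,0,0],"dr":[-0.0777,0,0]},
    {"gripper":0,"delta_pos":[0,0,0],"dr":[-0.0777,0,0]},
    {"gripper":0,"delta_pos":[0,0,0],"dr":[-0.0777,0,0]},
    {"gripper":0,"delta_pos":[0,0,0],"dr":[-0.0777,0,0]},
    {"gripper":0,"delta_pos":[0,0,0],"dr":[0,0,0]}
  ]
}}

```text
t: 13.73
ee_pos: [532.2, -241.4, 215.0]
orientation: [0.399, 1.535, -0.398]
ft_force: [-0.2, 0.3, -3.0]
width: 12.1
```

```bash
python3 - <<'E'
from h import *
go([608-.4,-18.7+.3,215])
E
```

```text
t 13.7333 pos [ 532.2 -241.4  215. ] w 12.1 F [-0.2  0.3 -3. ] q [-0.446  0.383  1.734  0.     1.026 -1.509]
[[-0.001  0.487  0.874]
 [ 0.     0.874 -0.487]
 [-1.     0.    -0.001]]
delta tool cm [ 1.000e-02  2.315e+01 -4.260e+00]
```

{"name": "apply_moves", "arguments": {
  "increments": [
    {"gripper":0,"delta_pos":[0,1.5,-0.43],"dr":[0,0,0]},
    {"gripper":0,"delta_pos":[0,2.5,-0.43],"dr":[0,0,0]},
    {"gripper":0,"delta_pos":[0,2.5,-0.43],"dr":[0,0,0]},
    {"gripper":0,"delta_pos":[0,2.5,-0.43],"dr":[0,0,0]},
    {"gripper":0,"delta_pos":[0,2.5,-0.43],"dr":[0,0,0]}
  ]
}}

```text
t: 14.15
ee_pos: [570.0, -129.7, 214.9]
orientation: [0.403, 1.534, -0.403]
ft_force: [-0.2, 0.4, -3.7]
width: 11.9
```

{"name": "apply_moves", "arguments": {
  "increments": [
    {"gripper":0,"delta_pos":[0,2.5,-0.43],"dr":[0,0,0]},
    {"gripper":0,"delta_pos":[0,2.5,-0.43],"dr":[0,0,0]},
    {"gripper":0,"delta_pos":[0,2.5,-0.43],"dr":[0,0,0]},
    {"gripper":0,"delta_pos":[0,2.5,-0.43],"dr":[0,0,0]},
    {"gripper":0,"delta_pos":[0,1.65,-0.4],"dr":[0,0,0]}
  ]
}}

```text
t: 14.57
ee_pos: [609.0, -16.8, 215.0]
orientation: [0.402, 1.534, -0.402]
ft_force: [0.5, 0.8, -3.7]
width: 12.0
```

{"name": "apply_moves", "arguments": {
  "increments": [
    {"gripper":0,"delta_pos":[0,0,0],"dr":[0,0,0]},
    {"gripper":0,"delta_pos":[0,0,0],"dr":[0,0,0]},
    {"gripper":0,"delta_pos":[0,0,0],"dr":[0,0,0]},
    {"gripper":0,"delta_pos":[0,0,0],"dr":[0,0,0]},
    {"gripper":0,"delta_pos":[0,0,0],"dr":[0,0,0]}
  ]
}}

```text
t: 14.98
ee_pos: [608.3, -19.9, 215.0]
orientation: [0.402, 1.534, -0.402]
ft_force: [-0.7, 0.2, -3.7]
width: 11.9
```

```bash
python3 - <<'E'
from h import *
o,r=go([607.6,-18.4,215]) or (None,None)
E
python3 - <<'E'
from h import *
d=shot('wrist','w7.png');W=cloud(d)
rep(W,'covertop',(608,-18),45,198,210);rep(W,'bar',(608,-18),40,225,240);rep(W,'wall',(608,-18),45,135,200)
P=near(W,(608,-18),70,25,40);rep(W,'collar',(608,-18),60,28,34)
E
```

```text
t 14.9833 pos [608.3 -19.9 215. ] w 11.9 F [-0.7  0.2 -3.7] q [-0.052  0.417  1.68  -0.     1.045 -1.11 ]
[[-0.     0.491  0.871]
 [-0.     0.871 -0.491]
 [-1.    -0.    -0.   ]]
delta tool cm [ 0.    0.1  -0.13]
covertop 5047 circ [609.1 -19.4] 31.8 rect [598.9 -13.7] [63.4 40.3] 60.4 z 205.8
bar 3194 circ [603.3 -15.2] 20.5 rect [602.  -16.8] [28.6 40.1] 39.1 z 233.7
wall 1668 circ [594.4 -12.3] 27.0 rect [587.5  -9.1] [54.1 15.4] 65.1 z 174.5
collar 1842 circ [608.3 -18.8] 47.2 rect [595.2 -11.4] [93.1 63.5] 60.7 z 31.8
```

View pics/w7.png

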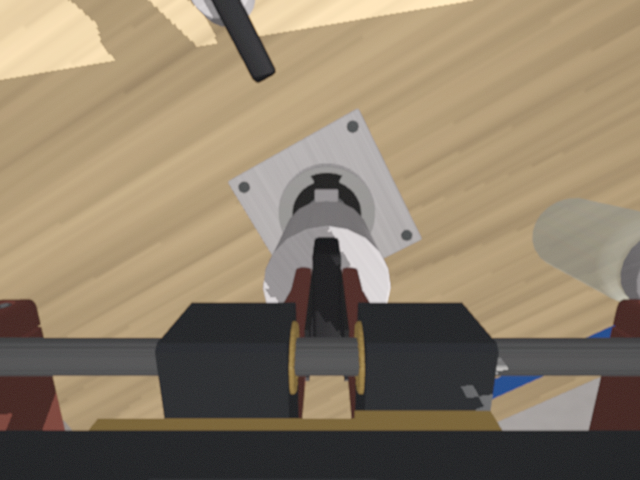

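The lug at (325,195) points straight at the slot at (325,178). The cover axis reads (609.1, −19.4) against a seat at (608.3, −18.75), so I'll nudge by −1 mm along tool z. Lowering part way.

{"name": "apply_moves", "arguments": {
  "increments": [
    {"gripper":0,"delta_pos":[1,0.02,-0.1],"dr":[-0.007,0,0]},
    {"gripper":0,"delta_pos":[1.5,0,0],"dr":[0,0,0]},
    {"gripper":0,"delta_pos":[1.5,0,0],"dr":[0,0,0]},
    {"gripper":0,"delta_pos":[1.5,0,0],"dr":[0,0,0]},
    {"gripper":0,"delta_pos":[1.5,0,0],"dr":[0,0,0]}
  ]
}}

```text
t: 15.45
ee_pos: [607.5, -18.6, 143.7]
orientation: [0.395, 1.535, -0.396]
ft_force: [-0.1, -0.5, -3.7]
width: 11.7
```

{"name": "apply_moves", "arguments": {
  "increments": [
    {"gripper":0,"delta_pos":[1,0,0],"dr":[0,0,0]},
    {"gripper":0,"delta_pos":[0,0,0],"dr":[0,0,0]},
    {"gripper":0,"delta_pos":[0,0,0],"dr":[0,0,0]},
    {"gripper":0,"delta_pos":[0,0,0],"dr":[0,0,0]},
    {"gripper":0,"delta_pos":[0,0,0],"dr":[0,0,0]}
  ]
}}

```text
t: 15.87
ee_pos: [608.6, -18.3, 136.0]
orientation: [0.395, 1.533, -0.395]
ft_force: [0.1, 0.5, -4.9]
width: 11.4
```

```bash
python3 - <<'E'
from h import *
st()
d=shot('wrist');W=cloud(d)
cv2.imwrite('pics/w8.png',cv2.resize(d['img'][120:320,190:460,::-1],None,fx=2.5,fy=2.5))
rep(W,'covertop',(608,-18),45,112,135);rep(W,'collar',(608,-18),60,28,34)
E
```

```text
t 15.8667 pos [608.6 -18.3 136. ] w 11.4 F [ 0.1  0.5 -4.9] q [-0.05   0.518  1.73  -0.     0.892 -1.116]
[[ 0.002  0.483  0.876]
 [-0.     0.876 -0.483]
 [-1.     0.001  0.002]]
covertop 5463 circ [609.2 -17.7] 31.7 rect [599.2 -12.2] [63.3 40.2] 60.9 z 126.8
collar 3007 circ [608.2 -18.5] 47.2 rect [594.9 -12. ] [94.  64.5] 63.2 z 31.7
```

View pics/w8.png

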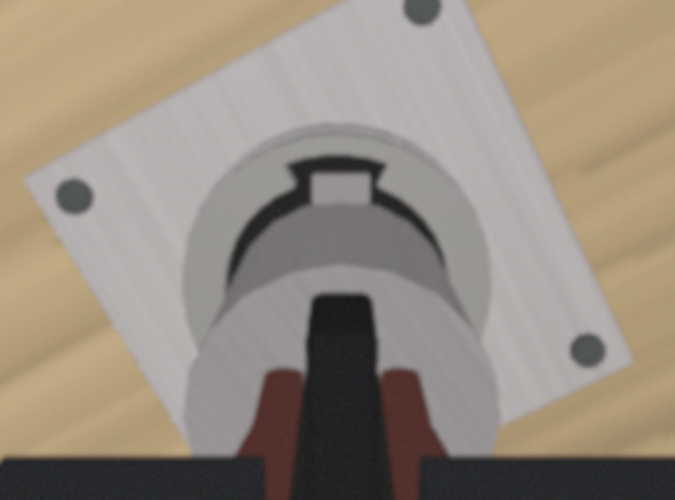

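The lug sits about 1.3 mm to the right of the slot centre (341 against 337 px), and the cloud gives the same offset. Correcting by tool y −1.2 mm while lowering.

{"name": "apply_moves", "arguments": {
  "increments": [
    {"gripper":0,"delta_pos":[0,-0.12,-0.04],"dr":[0,0,0]},
    {"gripper":0,"delta_pos":[0.4,0,0],"dr":[0,0,0]},
    {"gripper":0,"delta_pos":[0.4,0,0],"dr":[0,0,0]},
    {"gripper":0,"delta_pos":[0.4,0,0],"dr":[0,0,0]},
    {"gripper":0,"delta_pos":[0.3,0,0],"dr":[0,0,0]}
  ]
}}

```text
t: 16.33
ee_pos: [606.6, -19.1, 119.4]
orientation: [0.395, 1.535, -0.395]
ft_force: [0.2, -1.5, -3.0]
width: 11.8
```

{"name": "apply_moves", "arguments": {
  "increments": [
    {"gripper":0,"delta_pos":[0.3,0,0],"dr":[0,0,0]},
    {"gripper":0,"delta_pos":[0.2,0,0],"dr":[0,0,0]},
    {"gripper":0,"delta_pos":[0,0,0],"dr":[0,0,0]},
    {"gripper":0,"delta_pos":[0,0,0],"dr":[0,0,0]},
    {"gripper":0,"delta_pos":[0,0,0],"dr":[0,0,0]}
  ]
}}

```text
t: 16.75
ee_pos: [607.1, -19.1, 115.2]
orientation: [0.395, 1.534, -0.395]
ft_force: [-0.4, 0.6, -3.4]
width: 11.6
```

{"name": "apply_moves", "arguments": {
  "increments": [
    {"gripper":0,"delta_pos":[0.15,0,0],"dr":[0,0,0]},
    {"gripper":0,"delta_pos":[0.15,0,0],"dr":[0,0,0]},
    {"gripper":0,"delta_pos":[0.1,0,0],"dr":[0,0,0]},
    {"gripper":0,"delta_pos":[0,0,0],"dr":[0,0,0]},
    {"gripper":0,"delta_pos":[0,0,0],"dr":[0,0,0]}
  ]
}}

```text
t: 17.17
ee_pos: [606.9, -19.1, 111.0]
orientation: [0.395, 1.535, -0.395]
ft_force: [-0.8, -0.0, -4.5]
width: 11.7
```

{"name": "apply_moves", "arguments": {
  "increments": [
    {"gripper":0,"delta_pos":[0.08,0,0],"dr":[0,0,0]},
    {"gripper":0,"delta_pos":[0,0,0],"dr":[0,0,0]},
    {"gripper":0,"delta_pos":[0,0,0],"dr":[0,0,0]},
    {"gripper":0,"delta_pos":[0,0,0],"dr":[0,0,0]},
    {"gripper":0,"delta_pos":[0,0,0],"dr":[0,0,0]}
  ]
}}

```text
t: 17.58
ee_pos: [607.1, -19.1, 110.4]
orientation: [0.395, 1.534, -0.395]
ft_force: [-0.1, -0.1, -2.7]
width: 12.0
```

{"name": "apply_moves", "arguments": {
  "increments": [
    {"gripper":0,"delta_pos":[0.05,0,0],"dr":[0,0,0]},
    {"gripper":0,"delta_pos":[0,0,0],"dr":[0,0,0]},
    {"gripper":0,"delta_pos":[0,0,0],"dr":[0,0,0]},
    {"gripper":0,"delta_pos":[0,0,0],"dr":[0,0,0]},
    {"gripper":0,"delta_pos":[0,0,0],"dr":[0,0,0]}
  ]
}}

```text
t: 18.0
ee_pos: [607.2, -19.2, 110.4]
orientation: [0.395, 1.534, -0.395]
ft_force: [-2.1, -1.1, 5.8]
width: 11.8
```

```bash
python3 - <<'E'
from h import *
st()
d=shot('wrist');W=cloud(d)
P=near(W,(608,-18),45,85,110);print('covertop z',np.median(P[:,2]))
x,r=cv2.minEnclosingCircle(P[:,:2].astype(np.float32));print(x,r)
E
```

```text
t 18.0 pos [607.2 -19.2 110.4] w 11.8 F [-2.1 -1.1  5.8] q [-0.051  0.553  1.743 -0.     0.845 -1.118]
[[ 0.001  0.483  0.876]
 [-0.     0.876 -0.483]
 [-1.     0.     0.001]]
covertop z 101.16139660408695
(607.7628784179688, -18.49585723876953) 31.712677001953125
```

The cover is fully down: its top is at z=100 after removing the 1.2 mm camera bias, and there is light contact. Turning clockwise (+x tool turn).

{"name": "apply_moves", "arguments": {
  "increments": [
    {"gripper":0,"delta_pos":[0,0,0],"dr":[0.04,0,0]},
    {"gripper":0,"delta_pos":[0,0,0],"dr":[0.06,0,0]},
    {"gripper":0,"delta_pos":[0,0,0],"dr":[0.06,0,0]},
    {"gripper":0,"delta_pos":[0,0,0],"dr":[0.06,0,0]},
    {"gripper":0,"delta_pos":[0,0,0],"dr":[0.06,0,0]}
  ]
}}

```text
t: 18.47
ee_pos: [607.8, -19.1, 110.3]
orientation: [0.615, 1.48, -0.614]
ft_force: [-0.1, 0.3, 2.9]
width: 12.4
```

{"name": "apply_moves", "arguments": {
  "increments": [
    {"gripper":0,"delta_pos":[0,0,0],"dr":[0.06,0,0]},
    {"gripper":0,"delta_pos":[0,0,0],"dr":[0.06,0,0]},
    {"gripper":0,"delta_pos":[0,0,0],"dr":[0.06,0,0]},
    {"gripper":0,"delta_pos":[0,0,0],"dr":[0.06,0,0]},
    {"gripper":0,"delta_pos":[0,0,0],"dr":[0.06,0,0]}
  ]
}}

```text
t: 18.88
ee_pos: [607.8, -19.0, 110.4]
orientation: [0.846, 1.398, -0.845]
ft_force: [0.0, -0.5, 3.1]
width: 11.7
```

```bash
python3 - <<'E'
from h import *
o,r=st();print(o['moment'],'yaw y',np.degrees(np.arctan2(r[1,1],r[0,1])))
E
```

```text
t 18.8833 pos [607.8 -19.  110.4] w 11.7 F [ 0.  -0.5  3.1] q [-0.051  0.553  1.743  0.     0.844 -0.535]
[[ 0.002  0.885  0.465]
 [-0.     0.465 -0.885]
 [-1.     0.002  0.001]]
[-0.01919682  0.07110866  0.11471522] yaw y 27.73195917781516
```

{"name": "apply_moves", "arguments": {
  "increments": [
    {"gripper":0,"delta_pos":[0,0,0],"dr":[0.06,0,0]},
    {"gripper":0,"delta_pos":[0,0,0],"dr":[0.06,0,0]},
    {"gripper":0,"delta_pos":[0,0,0],"dr":[0.06,0,0]},
    {"gripper":0,"delta_pos":[0,0,0],"dr":[0.06,0,0]},
    {"gripper":0,"delta_pos":[0,0,0],"dr":[0.06,0,0]}
  ]
}}

```text
t: 19.3
ee_pos: [607.8, -19.1, 110.4]
orientation: [1.073, 1.289, -1.071]
ft_force: [1.0, 0.6, 3.3]
width: 11.8
```

{"name": "apply_moves", "arguments": {
  "increments": [
    {"gripper":0,"delta_pos":[0,0,0],"dr":[0.05,0,0]},
    {"gripper":0,"delta_pos":[0,0,0],"dr":[0.05,0,0]},
    {"gripper":0,"delta_pos":[0,0,0],"dr":[0.04,0,0]},
    {"gripper":0,"delta_pos":[0,0,0],"dr":[0.04,0,0]},
    {"gripper":0,"delta_pos":[0,0,0],"dr":[0,0,0]}
  ]
}}

```text
t: 19.72
ee_pos: [607.8, -19.1, 110.4]
orientation: [1.206, 1.21, -1.204]
ft_force: [0.9, -0.8, 4.6]
width: 11.7
```

```bash
cat > y.py <<'E'
from h import *
o,r=st();print(o['moment'],'yaw y',np.degrees(np.arctan2(r[1,1],r[0,1])))
E
python3 y.py
```

```text
t 19.7167 pos [607.8 -19.1 110.4] w 11.7 F [ 0.9 -0.8  4.6] q [-0.051  0.553  1.743  0.     0.844 -0.056]
[[ 0.002  1.     0.005]
 [-0.     0.005 -1.   ]
 [-1.     0.002  0.   ]]
[-0.07854576  0.06480786 -0.08252641] yaw y 0.31125457402113865
```

{"name": "apply_moves", "arguments": {
  "increments": [
    {"gripper":0,"delta_pos":[0,0,0],"dr":[0.012,0,0]},
    {"gripper":0,"delta_pos":[0,0,0],"dr":[0.012,0,0]},
    {"gripper":0,"delta_pos":[0,0,0],"dr":[0.012,0,0]},
    {"gripper":0,"delta_pos":[0,0,0],"dr":[0,0,0]},
    {"gripper":0,"delta_pos":[0,0,0],"dr":[0,0,0]}
  ]
}}

```text
t: 20.13
ee_pos: [607.7, -19.1, 110.3]
orientation: [1.231, 1.194, -1.229]
ft_force: [0.8, -0.3, 6.0]
width: 11.7
```

```bash
python3 y.py
```

```text
t 20.1333 pos [607.7 -19.1 110.3] w 11.7 F [ 0.8 -0.3  6. ] q [-0.051  0.553  1.743  0.     0.844 -0.022]
[[ 0.002  1.    -0.029]
 [-0.    -0.029 -1.   ]
 [-1.     0.002  0.   ]]
[-0.05898253 -0.03373412  0.07293415] yaw y -1.6415365980634908
```

No stop torque yet, so a little further.

{"name": "apply_moves", "arguments": {
  "increments": [
    {"gripper":0,"delta_pos":[0,0,0],"dr":[0.015,0,0]},
    {"gripper":0,"delta_pos":[0,0,0],"dr":[0.015,0,0]},
    {"gripper":0,"delta_pos":[0,0,0],"dr":[0.015,0,0]},
    {"gripper":0,"delta_pos":[0,0,0],"dr":[0,0,0]},
    {"gripper":0,"delta_pos":[0,0,0],"dr":[0,0,0]}
  ]
}}

```text
t: 20.55
ee_pos: [607.4, -19.0, 110.3]
orientation: [1.263, 1.173, -1.262]
ft_force: [-1.0, 1.3, 6.6]
width: 12.0
```

```bash
python3 y.py
```

```text
t 20.55 pos [607.4 -19.  110.3] w 12.0 F [-1.   1.3  6.6] q [-0.051  0.553  1.743 -0.     0.845  0.022]
[[ 0.001  0.997 -0.072]
 [-0.    -0.072 -0.997]
 [-1.     0.001  0.   ]]
[-0.03936464  0.14616913  0.52243988] yaw y -4.149688604749677
```

{"name": "apply_moves", "arguments": {
  "increments": [
    {"gripper":0,"delta_pos":[0,0,0],"dr":[0.015,0,0]},
    {"gripper":0,"delta_pos":[0,0,0],"dr":[0.015,0,0]},
    {"gripper":0,"delta_pos":[0,0,0],"dr":[0,0,0]},
    {"gripper":0,"delta_pos":[0,0,0],"dr":[0,0,0]},
    {"gripper":0,"delta_pos":[0,0,0],"dr":[0,0,0]}
  ]
}}

```text
t: 20.97
ee_pos: [607.4, -19.1, 110.4]
orientation: [1.284, 1.158, -1.283]
ft_force: [-0.3, 0.5, 6.5]
width: 12.1
```

```bash
python3 y.py; python3 - <<'E'
from h import *
W=cloud(shot('top'));P=near(W,(605,-20),45,118,135)[:,:2];rep(W,'bar',(605,-20),45,118,135)
E
```

```text
t 20.9667 pos [607.4 -19.1 110.4] w 12.1 F [-0.3  0.5  6.5] q [-5.100e-02  5.530e-01  1.743e+00 -1.000e-03  8.450e-01  5.200e-02]
[[ 0.001  0.995 -0.102]
 [-0.    -0.102 -0.995]
 [-1.     0.001  0.   ]]
[-0.01043378  0.21035189  0.75854485] yaw y -5.838073861759311
bar 0
```

The stop is reached: torque rose to 0.76 N·m and the grip is yielding. Releasing in place and retreating upward.

{"name": "apply_moves", "arguments": {
  "increments": [
    {"gripper":20,"delta_pos":[0,0,0],"dr":[0,0,0]},
    {"gripper":30,"delta_pos":[0,0,0],"dr":[0,0,0]},
    {"gripper":45,"delta_pos":[0,0,0],"dr":[0,0,0]},
    {"gripper":45,"delta_pos":[0,0,0],"dr":[0,0,0]},
    {"gripper":45,"delta_pos":[0,0,0],"dr":[0,0,0]}
  ]
}}

```text
t: 21.43
ee_pos: [606.7, -19.1, 109.5]
orientation: [1.285, 1.159, -1.286]
ft_force: [-0.1, 0.2, 0.9]
width: 38.4
```

{"name": "apply_moves", "arguments": {
  "increments": [
    {"gripper":45,"delta_pos":[-1,0,0],"dr":[0,0,0]},
    {"gripper":45,"delta_pos":[-2.5,0,0],"dr":[0,0,0]},
    {"gripper":45,"delta_pos":[-3,0,0],"dr":[0,0,0]},
    {"gripper":45,"delta_pos":[-3,0,0],"dr":[0,0,0]},
    {"gripper":45,"delta_pos":[-2,0,0],"dr":[0,0,0]}
  ]
}}

```text
t: 21.85
ee_pos: [607.9, -19.2, 228.3]
orientation: [1.287, 1.156, -1.283]
ft_force: [0.4, 0.5, 0.1]
width: 39.2
```

{"name": "apply_moves", "arguments": {
  "increments": [
    {"gripper":45,"delta_pos":[0,0,2],"dr":[0,0,0]},
    {"gripper":45,"delta_pos":[0,0,2],"dr":[0,0,0]},
    {"gripper":45,"delta_pos":[0,0,2],"dr":[0,0,0]},
    {"gripper":45,"delta_pos":[0,0,0],"dr":[0,0,0]},
    {"gripper":45,"delta_pos":[0,0,0],"dr":[0,0,0]}
  ]
}}

```text
t: 22.27
ee_pos: [600.6, -79.4, 225.4]
orientation: [1.287, 1.157, -1.286]
ft_force: [0.4, 1.3, 0.4]
width: 39.4
```

```bash
python3 y.py; python3 - <<'E'
from h import *
d=shot('wrist');W=cloud(d)
for z0,z1 in((94,106),(122,135),(28,34),(5,12)):rep(W,z0,(608,-18),110 if z0<10 else 55,z0,z1)
P=near(W,(608,-18),45,122,135)[:,:2];e=np.linalg.svd(P-P.mean(0),full_matrices=False)[2][0];print('bar',np.degrees(np.arctan2(e[1],e[0]))%180)
cv2.imwrite('pics/w9.png',cv2.resize(d['img'][:320,150:500,::-1],None,fx=1.8,fy=1.8))
E
```

```text
t 22.2667 pos [600.6 -79.4 225.4] w 39.4 F [0.4 1.3 0.4] q [-0.151  0.401  1.678  0.     1.062 -0.045]
[[ 0.001  0.994 -0.106]
 [ 0.    -0.106 -0.994]
 [-1.     0.001 -0.   ]]
[-0.07673678  0.03550418 -0.01194349] yaw y -6.07650704687419
94 4045 circ [607.9 -19.2] 31.9 rect [607.8 -19.3] [62.7 63. ] 83.7 z 101.2
122 1341 circ [606.8 -19.1] 27.1 rect [607.9 -19.2] [54. 12.] 87.8 z 129.0
28 2192 circ [607.8 -19.3] 47.2 rect [608.  -19.3] [93.5 93.8] 57.3 z 31.7
5 13695 circ [608.3 -19.3] 104.5 rect [608.  -19.3] [150.4 150.2] 88.9 z 9.2
bar 87.86617482187644
```

View pics/w9.png

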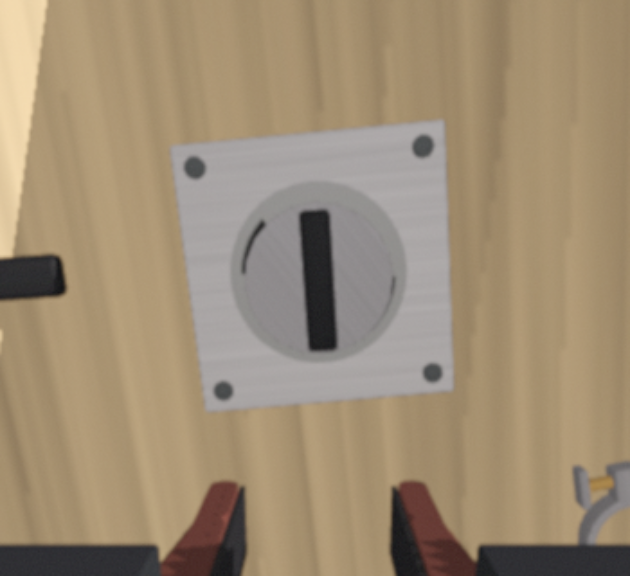

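The cover is down, its bar at 87.9° (home is about 89°), and its top at z=100. The gripper is clear, so I'm handing in.

```bash
python3 -c "
from workcell import ctrl
print(ctrl.close_job())"
```

```text
the job is handed in; nothing more can be done
None
```

The strainer is assembled on its stand and the job is handed in at about 22 s of robot time. I set the steel perforated cup over the brass boss and let go. I then lowered the cover with its lugs through the slots, turned it clockwise to the stop, released it and backed the gripper clear.

- **Strainer:** after release, its shoulder read about 66 mm, as expected for sitting on the floor. It was 1.5 mm off centre, within the fit.
- **Cover:** the top read 100 mm after removing a 1.2 mm camera bias, so it is fully down. It is centred within about 0.5 mm.
- **Turn:** torque rose to 0.76 N·m at the stop. The bar finished at 87.9° against a measured home of about 89°, so it reads about 1° past home, which is within measuring error.
- **Forces:** the readings I took stayed at or below about 18 N.
- **Other objects:** I did not touch the jar, clamp, valve or purple look-alike, though I did not re-measure them at the end.
- **Disagreements:** the top camera read about 2–3 mm different from the scene and wrist cameras, so I used the wrist camera. A late check of the bar from the top camera, with the gripper still over it, found no points.

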